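# Seat the flow-cell carriage and clamp it

### The arm

A 6-joint arm with a two-finger parallel gripper is mounted at the origin on the work surface. World frame = base frame: x ahead of the robot, y to its left, z up, the work surface at z = 0. Lengths are in mm, angles in rad, forces in N, time in s.
With the tool pointing down it reaches from about 350 to 975 mm from the base axis. Payload 17.4 kg.
Tool frame: the origin (TCP) lies midway between the tips of the shut fingers; the grasp point (between the pads) lies 19 mm behind it (ctrl.hold_point_z is the distance from the TCP to the grasp point, in mm); z points along the fingers, y is the line along which they close (so a half turn about z gives the same grasp; the last joint's range is limited). The gripper opens to 85 mm and grips with 20 to 120 N. Pads are 22 mm wide; open, the fingers measure 114 mm over their backs; the gripper's body (76 mm by 85 mm) begins 54 mm behind the grasp point. The pads swing forward as they close: fully open they stand 13 mm farther back than shut.
Start: joints at [-1.283, 0.116, 1.442, -0, 1.584, -0.038], TCP at [216.036, -639.501, 231.303] pointing down, gripper open.
Joint ranges: [-2.83, 2.83], [-0.83, 2.19], [0.07, 2.5], [-1.14, 4.28], [0.01, 3], [-2.97, 2.97]. Speed limits (rad/s): [1.89, 1.89, 2.22, 3.14, 3.14, 3.14].

### API

Orientations are given as a rotation vector (axis times angle).
In Python, from plant import ctrl, viewer, workorder gives the robot as it stands. The module is installed in compiled form; this text tells all that it offers.
- The arm moves only by the tool servo_tool, never from a script. Its argument "targets" is a list of rows, each an object with "travel": the shift along the world's x, y, z scaled (see below), a list of three; "rot": the turn, a rotation vector about the world's x, y, z scaled (see below), a list of three; "gripper": the closure, from 0 (fully open) to 1 (shut). In form: [{"travel": [dx, dy, dz], "rot": [wx, wy, wz], "gripper": gripper}, ...]. A call has 1 to 8 rows; each row is the pose to reach, as a shift and turn from the pose commanded when the call began, turning the shorter way round; what a row does not reach only later rows make up. The controller multiplies each number of a shift by 200 mm and each number of a turn by 180 degrees. A row lasts 1/12 s, in which the tool goes at most 41.7 mm and 7.16 degrees, less where a joint would pass 70% of its speed; a pose out of reach is approached as far as the arm can. A call with a number of a shift or a turn outside -1 to 1 is refused whole. A call with a gripper value outside its range is refused whole. The fingers move at their own pace and stop on an object; "squeeze" is the grip in N (left out, the last holds). Time passes only in rows, so rows that repeat a pose let the fingers close. It gives the time, the measured TCP pose, the force, the opening and the grip force at its end, in the units of the state.
- ctrl.observe(): the state, without advancing time (a new reading comes with each control period).
- viewer.get_image(name): name is "scene" or "top" or "wrist"; returns a dict with "img" (480x640x3 uint8, red, green, blue), "mtx" (3x3 intrinsics, pixels), "rvec" (rotation vector, rad) and "tvec" (3), from world to camera coordinates, as OpenCV has them; the wrist camera has in their place "hand_eye" (4x4, takes a point from camera to tool coordinates, whose origin is the TCP and whose axes are the flange's). Camera axes: x right, y down, z forward; pixel columns grow to the right and rows downward; lengths in mm; the calibration is good to about 2 mm. A picture is of the moment at which its call begins: read the wrist's pose just before it. There is no depth.
- workorder.job_done(): hands the job in; it is judged then, once.
The state is a dict: "clock": time; "joint_positions": joint angles; "joint_vel": joint speeds; "effort": joint torques, N m; "position": TCP position; "eef_rot": TCP orientation; "wrist_force": force on the tool from outside, world axes, zero at the start; "ft_torque": the same for the moment, N m; "grip_width": finger opening in mm; "grasp_force": force on a finger pad.
Only numpy, scipy, OpenCV 4.12 (cv2) and the standard library are available. Lean on these libraries where they do the work, as an engineer would, in place of code of your own. Each camera call takes 0.05 s, during which the arm holds its last target. There are 200 camera calls.

### The job

Slide the detector's flow-cell carriage away from its open end, fully home along its rails, until the spring plunger snaps in behind the lobe and holds it. Then turn the hex clamp nut clockwise by hand as far as it goes, so that its arm swings over the carriage. Let go, and leave the loose things on and around the bay where they are.

Things in the scene. Friction and masses are not known exactly. Their poses are not given: they have to be found in the camera images.
- bay: Slate base plate of the detector's cell bay, 240 x 200 x 12 mm, fixed to the bench, yaw within 0.5 rad. Origin: centre of its underside. +x runs along the rails from the open end (nearer the robot) to the closed end, +y to the left of that. Two dark rails at y -19 and +19 mm, top z 22. Grey optics block, closed end: x 73 to 113, y -30 to 85, top z 73 mm; the carriage stops against it.
- roller (a point): Axis of the steel roller (12 mm diameter, 22 mm tall, upright) of the spring plunger on the bay's +y side, 31 mm above the bench; it leans towards the carriage. Its dark housing spans bay x -13 to 13, y 53 to 83 mm, top z 46 mm. As the carriage nears home, the upright lobe on its +y side (6 mm radius) has to ride over this roller.
- carriage (a joint): Aluminium carriage's position on its rails, m: 0 at the open end, grows along bay +x, 0.080 home at the stop. Starts at 0 to 0.03. About 1 N of friction as far as 0.067; there its lobe meets the roller and the push needed rises to about 8 N; past 0.0745 it snaps on to the stop by itself and is held there with about 6 N. Short of 0.0745 it is not latched.
- tab (a point): Centre of the top of the carriage's upright tab, to push or pinch; axes as the bay's; 80 mm above the bench. Tab: 10 mm along x, 30 along y, 40 mm above the carriage plate (plate 90 x 56 mm, top z 40). A black cell block 28 x 28 x 20 mm sits on the plate 35 to 63 mm ahead (+x). Behind the tab (-x) is open space down to the rails. When home, this point is at bay x -14, y 0 mm.
- nut (a joint): Angle of the clamp nut, rad: grows clockwise seen from above, from 0 (arm nearly along the rails, towards the open end) to 1.4 at the hard stop (arm straight across the carriage, along bay +y). Starts between 0 and 0.25. About 0.12 N m of friction; stays where it is left.
- nut_top (a point): Centre of the top of the steel hex nut, on its axis, 74 mm above the bench, at bay x 50, y -68 mm. Nut: 30 mm across flats, 24 mm high. Right beneath it its clamp arm, 16 mm wide, top z 50 mm, reaches 50 mm from the axis. The point's +x points along the arm and turns with the nut; two flats face +x and -x, the others at 60 degree steps. It does not rise or sink as it turns.
- plug: Bystander: small white plastic plug, 18 mm diameter, 16 mm high, standing on the bay plate near the open end, +y side. Origin: centre of its underside. Leave it.
- collar: Bystander: steel ring, 28 mm diameter, 10 mm high, lying on the bay plate near the open end, -y side. Origin: centre of its underside. Leave it.
- driver: Bystander: screwdriver lying on the bench beside the bay, -y side, along the bay's x. Origin: under its middle. Leave it.
- vial: Bystander: amber vial, 28 mm diameter, 58 mm high, standing beside the bay, +y side. Origin: centre of its underside. Leave it.
- flask: Bystander: glass reagent bottle, 70 mm diameter, 150 mm high, standing beyond the bay's +y side. Origin: centre of its underside. Leave it.
- carton: Bystander: white carton, 160 x 90 x 50 mm, lying beyond the screwdriver on the bay's -y side. Origin: centre of its underside. Leave it.

How it is judged (in metres and radians):
On the way, in this order (a step that is already met when the one before it is completed fails the run):
1. the carriage is fully home past the spring detent (value of joint carriage above 0.0775 m), for 0.2 s.
2. with the carriage home, the nut is turned clockwise to its stop (value of joint carriage above 0.0775 m and value of joint nut above 1.28 rad), for 0.2 s.
At the end, for the whole second after the job is handed in: The carriage rests fully home behind the detent (joint above 0.0775 of 0.080 m) and the nut rests turned clockwise to within 0.12 rad of its stop (above 1.28 of 1.40 rad), both let go (all of step 2 and velocity of joint carriage between -0.005 and 0.005 m/s and velocity of joint nut between -0.05 and 0.05 rad/s); the robot touches nothing.
It fails at once if the clamp nut is turned beyond 0.6 rad before the carriage is home (not (value of joint carriage above 0.0775 m) and value of joint nut above 0.6 rad).
It fails at once if a bystander is displaced (the plug or collar by more than 20 mm, any other by more than 30 mm) (distance of any of plug, collar from where it was at the start of the episode above 0.02 m or distance of any of driver, vial, flask, carton from where it was at the start of the episode above 0.03 m).
It also fails if it takes over 48 s, if anything falls off the work surface, if the arm or the gripper's body presses on something with over 40 N, if the wrist force passes 120 N, or if a joint passes its speed limit or range.

## Working session

There is one attempt and no reset: what is moved stays moved. The work goes in short steps, Python scripts to look and compute and a tool call to move; the robot and the scene stay as the last step left them, time stands still between calls to the robot, and variables do not carry over. Pictures are saved under pics/ and viewed, at most 10 in all, crops included, and the job is handed in when it is done.

Besides the shell and the picture viewer there is one more tool, called as name(argument=value, ...), one argument or row to a line, values as JSON. servo_tool: Moves the arm, as the interface text tells. Its arguments: {"type":"object","properties":{"targets":{"type":"array","items":{"type":"object","properties":{"travel":{"type":"array","items":{"type":"number"}},"rot":{"type":"array","items":{"type":"number"}},"gripper":{"type":"number"}}}},"squeeze":{"type":"number"}},"required":["targets"]}

```bash
mkdir -p pics
python3 - <<'E'
from plant import ctrl, viewer
import cv2
print(ctrl.observe(), ctrl.hold_point_z)
for n in("top","scene"):
    d=viewer.get_image(n); cv2.imwrite(f"pics/{n}1.png",d["img"][:,:,::-1]); print(n,d["mtx"],d["rvec"],d["tvec"])
E
```

```text
{'clock': 0.0, 'joint_positions': array([-1.28282399e+00,  1.16459933e-01,  1.44229127e+00, -1.89173109e-05,
        1.58399211e+00, -3.77974201e-02]), 'joint_vel': array([ 0.00077727, -0.00025587, -0.00083888, -0.00081173, -0.00220921,
       -0.00019376]), 'effort': array([ 9.54312623e-05, -7.31988931e+01, -6.32492208e+01,  1.92911466e-05,
        6.27103087e-03, -2.04129680e-05]), 'position': array([ 215.95678532, -639.30988577,  230.56358886]), 'eef_rot': array([-3.09888497e+00, -5.09273043e-01,  2.54890037e-04]), 'wrist_force': array([-0.34629916, -1.0726436 , -0.32032623]), 'ft_torque': array([-0.03861978,  0.02091196,  0.04528749]), 'grasp_force': 0.0, 'grip_width': 85.22018758941634} 18.700000000000003
top [[539.62066926   0.         311.93572075]
 [  0.         539.62066926 241.0714287 ]
 [  0.           0.           1.        ]] [ 2.11818528 -2.13849629  0.21155947] [  53.00634149  562.63343551 1195.91484436]
scene [[497.35388231   0.         320.7367065 ]
 [  0.         497.35388231 242.13998568]
 [  0.           0.           1.        ]] [ 0.86102535  2.61271796 -0.94918199] [ 436.12900461 -246.20428198 1234.70440545]
```

View pics/top1.png

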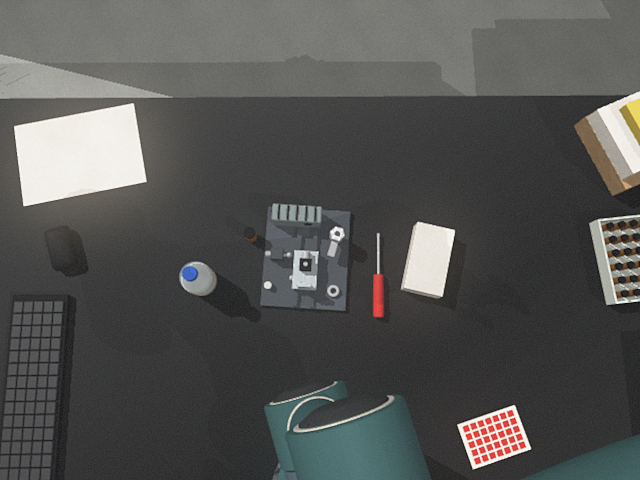

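View pics/scene1.png

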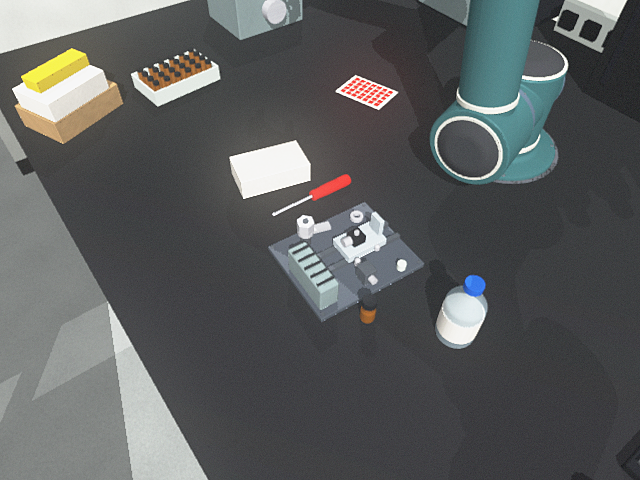

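The top view shows the bay at about px (262–352, 204–311), nut (337,233), tab near (299,286), optics block at the top. The scene view agrees. I'll zoom in for accurate corners.

```bash
cat > h.py <<'E'
import numpy as np, cv2
from plant import ctrl, viewer
from scipy.spatial.transform import Rotation as R
def unproj(d,uv,z):
    "pixels to world points at height z (fixed camera)"
    Rm=cv2.Rodrigues(d["rvec"])[0]; t=np.ravel(d["tvec"]); c=-Rm.T@t
    n=cv2.undistortPoints(np.float64(uv).reshape(-1,1,2),d["mtx"],None)[:,0]
    r=np.c_[n,np.ones(len(n))]@Rm
    return c+r*((z-c[2])/r[:,2])[:,None]
def wrist_cam(d,s):
    "wrist picture -> same dict form with rvec,tvec"
    T=np.eye(4); T[:3,:3]=R.from_rotvec(s["eef_rot"]).as_matrix(); T[:3,3]=s["position"]
    W=np.linalg.inv(T@d["hand_eye"]); d["rvec"]=cv2.Rodrigues(W[:3,:3])[0]; d["tvec"]=W[:3,3]; return d
def proj(d,P): return cv2.projectPoints(np.float64(P),d["rvec"],np.float64(d["tvec"]),d["mtx"],None)[0][:,0]
E
python3 - <<'E'
from h import *
a=cv2.imread("pics/top1.png")[195:320,245:395]; cv2.imwrite("pics/c1.png",cv2.resize(a,None,fx=4.8,fy=4.8,interpolation=cv2.INTER_CUBIC))
E
```

```text
(no output)
```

View pics/c1.png

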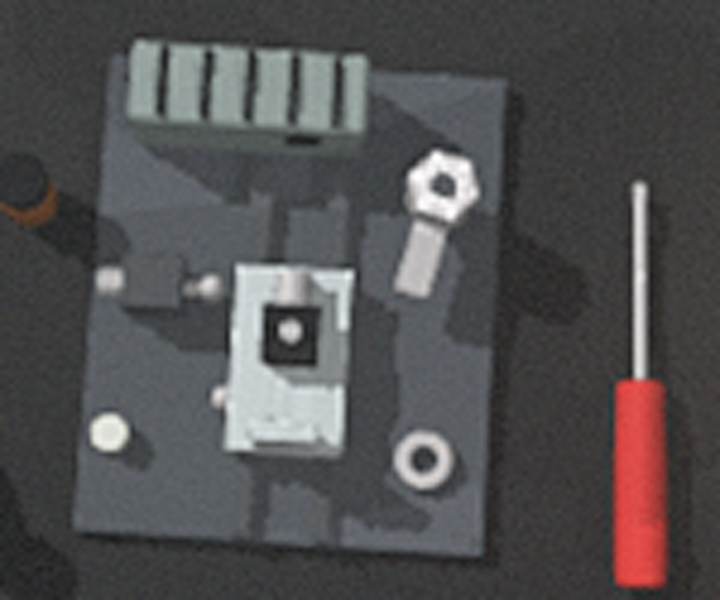

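Crop: bay corners at (112,55), (506,80), (484,555), (76,530), nut top (443,187) with its arm running to (414,295), and the tab at about (288,435).

Run:
```python
from h import *
d=viewer.get_image("top")
f=lambda p:np.array([245,195])+(np.float64(p)+.5)/4.8-.5
C=unproj(d,f([(112,55),(506,80),(484,555),(76,530)]),12)
print(C.round(1)); print([np.linalg.norm(C[i]-C[(i+1)%4]).round(1) for i in range(4)])
M=np.array([(120,100),(120,-100),(-120,-100),(-120,100)])
q,w=C[:,:2],C[:,:2].mean(0); yaw=np.angle(np.sum((q-w)@[1,1j]*np.conj(M@[1,1j])))
c,s=np.cos(yaw),np.sin(yaw); B=np.array([[c,-s],[s,c]]); print("bay",w,yaw)
inb=lambda P:(P[:,:2]-w)@B
for n,p,z in(("nut",(443,187),74),("tab",(288,430),80),("armend",(414,293),50),("plate corners",(238,265),40),("",(347,455),40),("plug",(109,432),28),("collar",(423,460),22),("cell",(291,335),60)):
    P=unproj(d,f([p]),z); print(n,P.round(1),inb(P).round(1))
print("nut pred",w+B@[50,-68],"tabhome",w+B@[-14,0])
```

```text
[[657.8 152.6  12. ]
 [643.3 -45.7  12. ]
 [405.8 -29.4  12. ]
 [419.8 169.   12. ]]
[np.float64(198.8), np.float64(238.1), np.float64(198.8), np.float64(238.6)]
bay [531.67894329  61.64011282] -0.07002702148840388
nut [[576.   -9.2  74. ]] [[ 49.2 -67.6]]
tab [[460.3  65.3  80. ]] [[-71.5  -1.3]]
armend [[529.    4.3  50. ]] [[  1.3 -57.4]]
plate corners [[545.1  89.   40. ]] [[11.5 28.3]]
 [[452.3  37.3  40. ]] [[-77.4 -29.9]]
plug [[465.8 152.   28. ]] [[-72.1  85.6]]
collar [[451.3   0.   22. ]] [[-75.8 -67.1]]
cell [[507.7  63.6  60. ]] [[-24.1   0.3]]
nut pred [576.79845221  -9.69171679] tabhome [517.71325575  62.61969006]
```

servo_tool(
  targets=[
    {"travel": [0.1, 0.16, 0], "rot": [0, 0, 0.03], "gripper": 1},
    {"travel": [0.5, 0.95, 0], "rot": [0, 0, 0.18], "gripper": 1},
    {"travel": [0.5, 0.95, 0], "rot": [0, 0, 0.18], "gripper": 1},
    {"travel": [0.5, 0.95, 0], "rot": [0, 0, 0.18], "gripper": 1},
    {"travel": [0.5, 0.95, 0], "rot": [0, 0, 0.18], "gripper": 1},
    {"travel": [0.5, 0.95, 0], "rot": [0, 0, 0.18], "gripper": 1},
    {"travel": [0.5, 0.95, 0], "rot": [0, 0, 0.18], "gripper": 1},
  ],
)

```text
clock: 0.73
position: [317.3, -447.3, 231.7]
eef_rot: [2.832, 1.358, 0.001]
wrist_force: [-0.8, 1.0, 0.4]
grip_width: 0.6
grasp_force: 0.0
```

servo_tool(
  targets=[
    {"travel": [0.25, 0.95, 0], "rot": [0, 0, 0.19], "gripper": 1},
    {"travel": [0.25, 0.95, 0], "rot": [0, 0, 0.19], "gripper": 1},
    {"travel": [0.25, 0.95, 0], "rot": [0, 0, 0.19], "gripper": 1},
    {"travel": [0.25, 0.95, 0], "rot": [0, 0, 0.19], "gripper": 1},
    {"travel": [0.25, 0.95, 0], "rot": [0, 0, 0.19], "gripper": 1},
    {"travel": [0.25, 0.95, 0], "rot": [0, 0, 0.19], "gripper": 1},
  ],
)

```text
clock: 1.23
position: [366.9, -256.6, 231.7]
eef_rot: [2.302, 2.137, 0.001]
wrist_force: [-0.0, -0.8, 0.8]
grip_width: 0.2
grasp_force: 0.0
```

servo_tool(
  targets=[
    {"travel": [0.0, 0.95, 0], "rot": [0, 0, 0], "gripper": 1},
    {"travel": [0.0, 0.95, 0], "rot": [0, 0, 0], "gripper": 1},
    {"travel": [0.0, 0.95, 0], "rot": [0, 0, 0], "gripper": 1},
    {"travel": [0.0, 0.95, 0], "rot": [0, 0, 0], "gripper": 1},
    {"travel": [0.0, 0.95, 0], "rot": [0, 0, 0], "gripper": 1},
    {"travel": [0.0, 0.95, 0], "rot": [0, 0, 0], "gripper": 1},
  ],
)

```text
clock: 1.73
position: [366.2, -67.1, 231.7]
eef_rot: [2.31, 2.129, 0.001]
wrist_force: [-0.1, -0.0, -0.0]
grip_width: 0.0
grasp_force: 0.0
```

servo_tool(
  targets=[
    {"travel": [0.27, 0.68, 0], "rot": [0, 0, 0.004], "gripper": 1},
    {"travel": [0.27, 0.68, 0], "rot": [0, 0, 0.004], "gripper": 1},
    {"travel": [0.27, 0.68, 0], "rot": [0, 0, 0.004], "gripper": 1},
    {"travel": [0.27, 0.68, 0], "rot": [0, 0, 0.004], "gripper": 1},
    {"travel": [0.27, 0.68, 0], "rot": [0, 0, 0.004], "gripper": 1},
  ],
)

```text
clock: 2.15
position: [421.5, 68.4, 230.7]
eef_rot: [-2.296, -2.143, 0.001]
wrist_force: [-0.0, -1.2, 0.4]
grip_width: 0.0
grasp_force: 0.0
```

servo_tool(
  targets=[
    {"travel": [0, 0, -0.5], "rot": [0, 0, 0], "gripper": 1},
    {"travel": [0, 0, -0.5], "rot": [0, 0, 0], "gripper": 1},
    {"travel": [0, 0, -0.5], "rot": [0, 0, 0], "gripper": 1},
    {"travel": [0, 0, -0.88], "rot": [0, 0, 0], "gripper": 1},
    {"travel": [0, 0, -0.88], "rot": [0, 0, 0], "gripper": 1},
    {"travel": [0, 0, -0.88], "rot": [0, 0, 0], "gripper": 1},
    {"travel": [0, 0, -0.88], "rot": [0, 0, 0], "gripper": 1},
  ],
)

```text
clock: 2.73
position: [419.7, 65.3, 54.9]
eef_rot: [-2.299, -2.139, 0.004]
wrist_force: [1.5, 1.0, 1.2]
grip_width: -0.1
grasp_force: 0.0
```

Run:
```python
from h import *
s=ctrl.observe(); print(s["position"],s["eef_rot"],s["joint_positions"].round(2),s["wrist_force"])
d=viewer.get_image("wrist"); w=d["img"]
t=viewer.get_image("scene")["img"][180:330,250:450]
cv2.imwrite("pics/p1.png",np.hstack([cv2.resize(w,(400,300)),cv2.resize(t,(400,300),interpolation=2)])[:,:,::-1])
```

```text
[419.72932925  65.27123012  54.87137499] [-2.29878474 -2.13892501  0.00411272] [ 0.09 -0.35  2.16 -0.    1.34  0.17] [1.5341848  1.03307022 1.18131141]
```

View pics/p1.png

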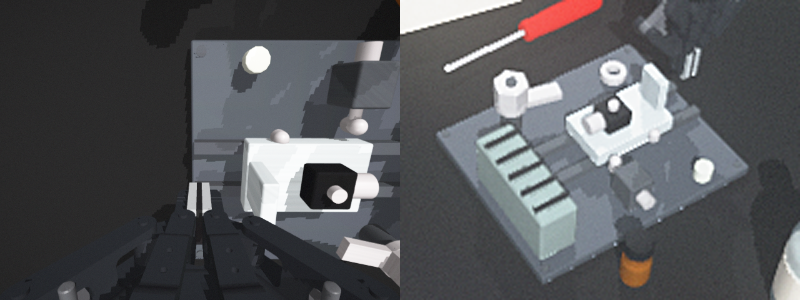

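The left (wrist) image shows the closed fingertips at about (200,190), behind the tab (260,190). The scene crop agrees: the fingertips are at (690,65), behind the tab at (655,85).

servo_tool(
  targets=[
    {"travel": [0.08, 0.015, 0], "rot": [0, 0, 0], "gripper": 1},
    {"travel": [0.14, 0.011, 0], "rot": [0, 0, 0], "gripper": 1},
    {"travel": [0.19, 0.007, 0], "rot": [0, 0, 0], "gripper": 1},
    {"travel": [0.23, 0.004, 0], "rot": [0, 0, 0], "gripper": 1},
    {"travel": [0.27, 0.001, 0], "rot": [0, 0, 0], "gripper": 1},
    {"travel": [0.31, -0.002, 0], "rot": [0, 0, 0], "gripper": 1},
    {"travel": [0.34, -0.004, 0], "rot": [0, 0, 0], "gripper": 1},
    {"travel": [0.34, -0.004, 0], "rot": [0, 0, 0], "gripper": 1},
  ],
)

```text
clock: 3.5
position: [488.8, 65.6, 55.4]
eef_rot: [-2.298, -2.142, 0.0]
wrist_force: [0.3, -0.0, 0.6]
grip_width: 0.2
grasp_force: 0.0
```

Run:
```python
from h import *
s=ctrl.observe(); print(s["position"],s["wrist_force"])
d=viewer.get_image("wrist"); w=d["img"]
t=viewer.get_image("scene")["img"][180:330,250:450]
cv2.imwrite("pics/p2.png",np.hstack([cv2.resize(w,(400,300)),cv2.resize(t,(400,300),interpolation=2)])[:,:,::-1])
```

```text
[488.839991    65.55044403  55.40664367] [ 0.34819846 -0.02124195  0.5943583 ]
```

View pics/p2.png

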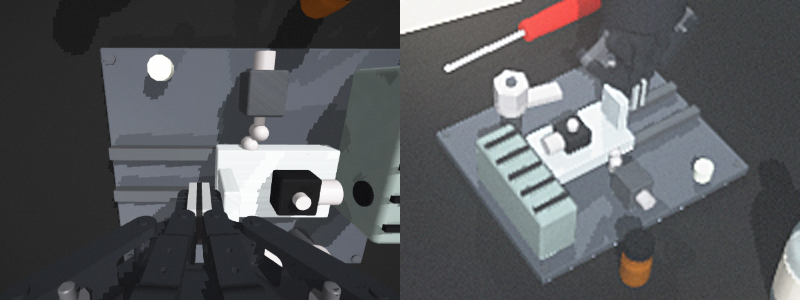

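The carriage has moved up and its lobe (248,143) is just reaching the roller (260,130), so I keep pushing slowly.

servo_tool(
  targets=[
    {"travel": [0.012, -0.001, 0], "rot": [0, 0, 0], "gripper": 1},
    {"travel": [0.024, -0.002, 0], "rot": [0, 0, 0], "gripper": 1},
    {"travel": [0.036, -0.003, 0], "rot": [0, 0, 0], "gripper": 1},
    {"travel": [0.036, -0.003, 0], "rot": [0, 0, 0], "gripper": 1},
  ],
)

```text
clock: 3.93
position: [495.0, 65.2, 55.3]
eef_rot: [-2.297, -2.142, 0.001]
wrist_force: [-0.2, -0.2, 0.2]
grip_width: 0.1
grasp_force: 0.0
```

servo_tool(
  targets=[
    {"travel": [0.01, -0.001, 0], "rot": [0, 0, 0], "gripper": 1},
    {"travel": [0.02, -0.0015, 0], "rot": [0, 0, 0], "gripper": 1},
    {"travel": [0.02, -0.0015, 0], "rot": [0, 0, 0], "gripper": 1},
  ],
)

```text
clock: 4.18
position: [499.5, 64.8, 55.3]
eef_rot: [2.298, 2.142, 0.001]
wrist_force: [0.3, 0.4, 0.7]
grip_width: 0.3
grasp_force: 0.0
```

servo_tool(
  targets=[
    {"travel": [0.01, -0.001, 0], "rot": [0, 0, 0], "gripper": 1},
    {"travel": [0.01, -0.001, 0], "rot": [0, 0, 0], "gripper": 1},
  ],
)

```text
clock: 4.35
position: [500.6, 64.8, 55.3]
eef_rot: [-2.296, -2.141, 0.002]
wrist_force: [-10.4, 1.3, 6.6]
grip_width: -0.2
grasp_force: 5.6
```

Run:
```python
from h import *
s=ctrl.observe(); print(s["position"],s["wrist_force"])
d=viewer.get_image("wrist"); w=d["img"]
t=viewer.get_image("scene")["img"][180:330,250:450]
cv2.imwrite("pics/p3.png",np.hstack([cv2.resize(w,(400,300)),cv2.resize(t,(400,300),interpolation=2)])[:,:,::-1])
```

```text
[500.56060242  64.76908254  55.33438659] [-10.41065339   1.29092443   6.60284096]
```

View pics/p3.png

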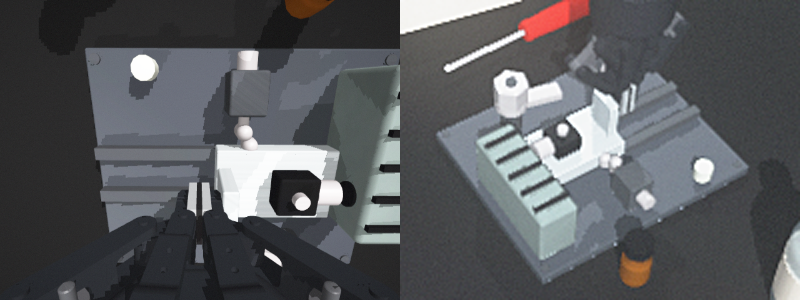

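The lobe now rides on the roller and the force is 10 N. I continue.

servo_tool(
  targets=[
    {"travel": [0.01, -0.001, 0], "rot": [0, 0, 0], "gripper": 1},
    {"travel": [0.02, -0.0015, 0], "rot": [0, 0, 0], "gripper": 1},
    {"travel": [0.02, -0.0015, 0], "rot": [0, 0, 0], "gripper": 1},
  ],
)

```text
clock: 4.7
position: [501.2, 64.7, 55.3]
eef_rot: [-2.292, -2.137, 0.012]
wrist_force: [-52.6, 3.0, 32.6]
grip_width: -0.3
grasp_force: 27.0
```

servo_tool(
  targets=[
    {"travel": [0.01, -0.001, 0], "rot": [0, 0, 0], "gripper": 1},
    {"travel": [0.02, -0.0015, 0], "rot": [0, 0, 0], "gripper": 1},
    {"travel": [0.02, -0.0015, 0], "rot": [0, 0, 0], "gripper": 1},
  ],
)

```text
clock: 4.95
position: [501.9, 64.7, 55.2]
eef_rot: [-2.287, -2.133, 0.022]
wrist_force: [-92.8, 3.7, 57.9]
grip_width: -0.1
grasp_force: 48.2
```

The force is too high; backing off to look.

servo_tool(
  targets=[
    {"travel": [-0.04, 0.003, 0], "rot": [0, 0, 0], "gripper": 1},
    {"travel": [-0.1, 0.007, 0], "rot": [0, 0, 0], "gripper": 1},
    {"travel": [-0.1, 0.007, 0], "rot": [0, 0, 0], "gripper": 1},
  ],
)

```text
clock: 5.2
position: [488.2, 65.5, 55.3]
eef_rot: [2.297, 2.143, 0.0]
wrist_force: [0.2, -0.7, -0.3]
grip_width: 0.1
grasp_force: 0.0
```

Run:
```python
from h import *
s=ctrl.observe(); print(s["position"],s["wrist_force"])
d=viewer.get_image("wrist"); w=d["img"]
t=viewer.get_image("scene")["img"][200:290,280:400]
t2=viewer.get_image("top")["img"][195:320,245:365]
cv2.imwrite("pics/p4.png",np.hstack([cv2.resize(w,None,fx=1,fy=1)[:, 200:600],cv2.resize(np.vstack([cv2.resize(t,(300,240),interpolation=2),cv2.resize(t2,(300,240),interpolation=2)]),(300,480))])[:,:,::-1])
```

```text
[488.19539817  65.52454028  55.28738839] [ 0.20095647 -0.74533812 -0.33422717]
```

View pics/p4.png

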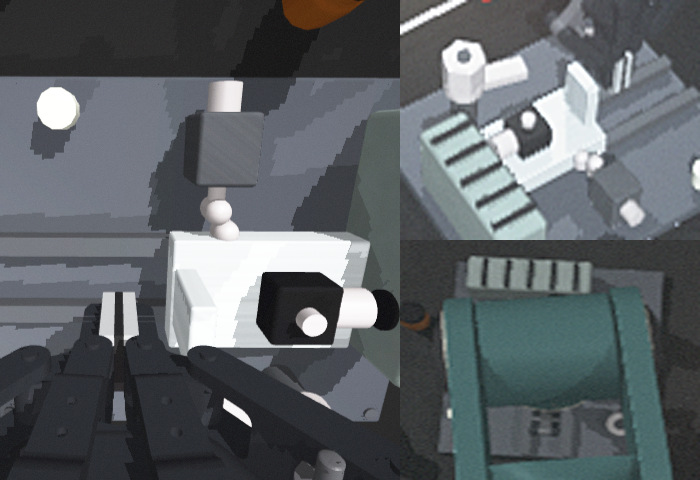

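The lobe (228,230) is now right of (past) the roller (215,210). I'll measure the tab with the wrist camera to confirm it is home.

Run:
```python
from h import *
s=ctrl.observe(); d=wrist_cam(viewer.get_image("wrist"),s)
w=np.array([531.68,61.64]); y=-.07; B=np.array([[np.cos(y),-np.sin(y)],[np.sin(y),np.cos(y)]])
for n,p,z in(("tab",(394,308),80),("plate rear-left",(371,233),40),("plate front-left",(569,242),40),("cell pin",(513,322),66),("plug",(257,108),28),("lobe",(428,230),40),("roller",(416,210),42)):
    P=unproj(d,[p],z)[:,:2]; print(n,((P-w)@B).round(1))
print(proj(d,[[*(w+B@[x,yy]),z] for x,yy,z in((-14,0,80),(-19,28,40),(71,28,40),(0,83,46),(13,53,46))]).round())
```

```text
tab [[-14.3  15.1]]
plate rear-left [[-17.7  31.7]]
plate front-left [[72.1 27.4]]
cell pin [[37.5  1.5]]
plug [[-68.  85.]]
lobe [[ 7.8 33.1]]
roller [[ 1.2 42.6]]
[[392. 345.]
 [368. 241.]
 [567. 241.]
 [424. 111.]
 [449. 187.]]
```

Tab at bay x −14.3 and plate front at 72, so the carriage is home. I go up and over to the nut.

servo_tool(
  targets=[
    {"travel": [-0.03, 0, 0.3], "rot": [0, 0, 0], "gripper": 1},
    {"travel": [-0.03, 0, 0.6], "rot": [0, 0, 0], "gripper": 1},
    {"travel": [-0.03, 0, 0.6], "rot": [0, 0, 0], "gripper": 0.45},
    {"travel": [0.44, -0.375, 0.6], "rot": [0, 0, 0.12], "gripper": 0.45},
    {"travel": [0.44, -0.375, 0.6], "rot": [0, 0, 0.2], "gripper": 0.45},
    {"travel": [0.44, -0.375, 0.6], "rot": [0, 0, 0.267], "gripper": 0.45},
    {"travel": [0.44, -0.375, 0.6], "rot": [0, 0, 0.267], "gripper": 0.45},
    {"travel": [0.44, -0.375, 0.6], "rot": [0, 0, 0.267], "gripper": 0.45},
  ],
)

```text
clock: 6.07
position: [578.7, -11.1, 174.3]
eef_rot: [-1.522, -2.747, 0.001]
wrist_force: [-0.7, -1.1, 1.9]
grip_width: 46.6
grasp_force: 0.0
```

servo_tool(
  targets=[
    {"travel": [0, 0, 0], "rot": [0, 0, 0.0], "gripper": 0.45},
    {"travel": [0, 0, 0], "rot": [0, 0, 0], "gripper": 0.45},
    {"travel": [0, 0, 0], "rot": [0, 0, 0], "gripper": 0.45},
  ],
)

```text
clock: 6.32
position: [577.3, -9.5, 175.3]
eef_rot: [1.534, 2.742, 0.0]
wrist_force: [0.1, 0.4, 0.2]
grip_width: 47.1
grasp_force: 0.0
```

Run:
```python
from h import *
s=ctrl.observe(); print(s["position"],s["eef_rot"],s["grip_width"],s["joint_positions"].round(2)); d=wrist_cam(viewer.get_image("wrist"),s)
np.savez("w5.npz",**{k:d[k] for k in("img","mtx","rvec","tvec")})
cv2.imwrite("pics/p5.png",d["img"][:,:,::-1])
w=np.array([531.68,61.64]); y=-.07; B=np.array([[np.cos(y),-np.sin(y)],[np.sin(y),np.cos(y)]])
print(proj(d,[[*(w+B@[50,-68]),74]]))
```

```text
[577.32038893  -9.49759803 175.31742966] [1.53375221e+00 2.74162251e+00 6.13866294e-05] 47.06044800009424 [-0.06 -0.08  1.73 -0.    1.49 -0.61]
[[316.70693437 241.5085403 ]]
```

View pics/p5.png

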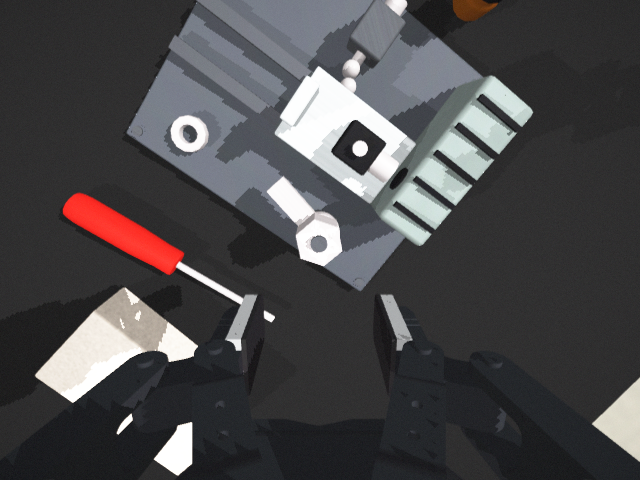

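Nut top is at about (319,242), as predicted; the arm's free end is at (275,185).

Run:
```python
from h import *
d=dict(np.load("w5.npz"))
c=unproj(d,[(319,242.5)],74)[0]; e=unproj(d,[(275.5,185)],50)[0]; v=e-c
a=np.degrees(np.arctan2(v[1],v[0])); print(c,e,np.hypot(*v[:2]),a, "nut",np.radians(90-4-a)+1.4, "tool x wanted",a-120+90)
```

```text
[578.54475743  -9.47002181  74.        ] [532.28951878   5.08123474  50.        ] 48.490062593325575 162.53714766902203 nut 0.06417477309046227 tool x wanted 132.53714766902203
```

servo_tool(
  targets=[
    {"travel": [0, 0, -0.1], "rot": [0, 0, 0.03], "gripper": 0.45},
    {"travel": [0, 0, -0.25], "rot": [0, 0, 0.061], "gripper": 0.45},
    {"travel": [0, 0, -0.4], "rot": [0, 0, 0.061], "gripper": 0.45},
    {"travel": [0, 0, -0.5], "rot": [0, 0, 0.061], "gripper": 0.45},
    {"travel": [0, 0, -0.57], "rot": [0, 0, 0.061], "gripper": 0.45},
    {"travel": [0, 0, -0.615], "rot": [0, 0, 0.061], "gripper": 0.45},
    {"travel": [0, 0, -0.615], "rot": [0, 0, 0.061], "gripper": 0.45},
  ],
)

```text
clock: 6.95
position: [576.7, -9.5, 51.0]
eef_rot: [-1.259, -2.877, 0.001]
wrist_force: [0.2, -0.1, -0.4]
grip_width: 47.0
grasp_force: 0.0
```

servo_tool(
  targets=[
    {"travel": [0, 0, 0], "rot": [0, 0, 0], "gripper": 0.6},
    {"travel": [0, 0, 0], "rot": [0, 0, 0], "gripper": 1},
    {"travel": [0, 0, 0], "rot": [0, 0, 0], "gripper": 1},
    {"travel": [0, 0, 0], "rot": [0, 0, 0], "gripper": 1},
    {"travel": [0, 0, 0], "rot": [0, 0, 0], "gripper": 1},
  ],
  squeeze=50,
)

```text
clock: 7.37
position: [577.8, -9.7, 53.8]
eef_rot: [1.258, 2.877, 0.001]
wrist_force: [-5.1, -0.5, 7.3]
grip_width: 29.0
grasp_force: 50.7
```

Gripped at 29 mm, across the flats. Turning clockwise.

servo_tool(
  targets=[
    {"travel": [0, 0, 0], "rot": [0, 0, -0.03], "gripper": 1},
    {"travel": [0, 0, 0], "rot": [0, 0, -0.06], "gripper": 1},
    {"travel": [0, 0, 0], "rot": [0, 0, -0.09], "gripper": 1},
    {"travel": [0, 0, 0], "rot": [0, 0, -0.12], "gripper": 1},
    {"travel": [0, 0, 0], "rot": [0, 0, -0.15], "gripper": 1},
    {"travel": [0, 0, 0], "rot": [0, 0, -0.18], "gripper": 1},
    {"travel": [0, 0, 0], "rot": [0, 0, -0.21], "gripper": 1},
    {"travel": [0, 0, 0], "rot": [0, 0, -0.21], "gripper": 1},
  ],
)

```text
clock: 8.03
position: [577.8, -9.7, 53.8]
eef_rot: [2.13, 2.308, 0.002]
wrist_force: [-3.9, -0.3, 7.2]
grip_width: 29.2
grasp_force: 50.7
```

servo_tool(
  targets=[
    {"travel": [0, 0, 0], "rot": [0, 0, -0.03], "gripper": 1},
    {"travel": [0, 0, 0], "rot": [0, 0, -0.06], "gripper": 1},
    {"travel": [0, 0, 0], "rot": [0, 0, -0.09], "gripper": 1},
    {"travel": [0, 0, 0], "rot": [0, 0, -0.12], "gripper": 1},
    {"travel": [0, 0, 0], "rot": [0, 0, -0.15], "gripper": 1},
    {"travel": [0, 0, 0], "rot": [0, 0, -0.18], "gripper": 1},
    {"travel": [0, 0, 0], "rot": [0, 0, -0.19], "gripper": 1},
    {"travel": [0, 0, 0], "rot": [0, 0, -0.19], "gripper": 1},
  ],
)

```text
clock: 8.7
position: [577.9, -9.7, 53.9]
eef_rot: [2.711, 1.585, 0.002]
wrist_force: [-3.4, -1.6, 6.8]
grip_width: 28.7
grasp_force: 50.7
```

Run:
```python
from h import *
s=ctrl.observe(); print(s["position"],s["eef_rot"],s["ft_torque"],s["wrist_force"],s["grip_width"])
```

```text
[577.85180349  -9.72737066  53.85794293] [2.71112001e+00 1.58488745e+00 2.29111209e-03] [-0.21833084  0.63370712 -0.12179963] [-3.44408726 -1.59365034  6.76415658] 28.723414853278683
```

servo_tool(
  targets=[
    {"travel": [0, 0, 0], "rot": [0, 0, -0.01], "gripper": 1},
    {"travel": [0, 0, 0], "rot": [0, 0, -0.018], "gripper": 1},
    {"travel": [0, 0, 0], "rot": [0, 0, -0.024], "gripper": 1},
    {"travel": [0, 0, 0], "rot": [0, 0, -0.03], "gripper": 1},
    {"travel": [0, 0, 0], "rot": [0, 0, -0.03], "gripper": 1},
  ],
)

```text
clock: 9.12
position: [577.9, -9.7, 53.8]
eef_rot: [2.781, 1.458, 0.002]
wrist_force: [-3.0, -1.6, 6.7]
grip_width: 28.8
grasp_force: 50.7
```

Run:
```python
from h import *
s=ctrl.observe(); print(s["position"],s["eef_rot"],np.degrees(2*np.arctan2(s["eef_rot"][1],s["eef_rot"][0])),s["ft_torque"],s["wrist_force"],s["grip_width"])
```

```text
[577.85061817  -9.73769787  53.849732  ] [2.78130986e+00 1.45805647e+00 2.21924719e-03] 55.3300895470536 [-0.23267229  0.6115193   0.59706352] [-3.01765322 -1.59124353  6.67557503] 28.843600180681758
```

The torque jumped to 0.6 N m, so the nut is at its stop. Release and rise.

servo_tool(
  targets=[
    {"travel": [0, 0, 0], "rot": [0, 0, 0.006], "gripper": 1},
    {"travel": [0, 0, 0], "rot": [0, 0, 0.006], "gripper": 0.45},
    {"travel": [0, 0, 0], "rot": [0, 0, 0.006], "gripper": 0.45},
    {"travel": [0, 0, 0.0], "rot": [0, 0, 0.006], "gripper": 0.45},
    {"travel": [0, 0, 0.2], "rot": [0, 0, 0.006], "gripper": 0.45},
    {"travel": [0, 0, 0.4], "rot": [0, 0, 0.006], "gripper": 0.45},
    {"travel": [0, 0, 0.7], "rot": [0, 0, 0.006], "gripper": 0.45},
    {"travel": [0, 0, 0.7], "rot": [0, 0, 0.006], "gripper": 0.45},
  ],
)

```text
clock: 9.78
position: [578.3, -9.6, 198.3]
eef_rot: [2.766, 1.484, 0.008]
wrist_force: [0.9, -1.4, 1.9]
grip_width: 47.1
grasp_force: 0.0
```

servo_tool(
  targets=[
    {"travel": [0, 0, 0], "rot": [0, 0, 0], "gripper": 0.45},
    {"travel": [0, 0, 0], "rot": [0, 0, 0], "gripper": 0.45},
    {"travel": [0, 0, 0], "rot": [0, 0, 0], "gripper": 0.45},
  ],
)

```text
clock: 10.03
position: [577.0, -9.6, 191.4]
eef_rot: [-2.768, -1.485, 0.001]
wrist_force: [0.5, 0.1, -0.2]
grip_width: 47.1
grasp_force: 0.0
```

Run:
```python
from h import *
s=ctrl.observe(); print(s["position"],s["wrist_force"],s["grip_width"]); d=wrist_cam(viewer.get_image("wrist"),s)
cv2.imwrite("pics/p6.png",d["img"][:,:,::-1])
w=np.array([531.68,61.64]); y=-.07; B=np.array([[np.cos(y),-np.sin(y)],[np.sin(y),np.cos(y)]])
print(proj(d,[[*(w+B@[x,yy]),z] for x,yy,z in((-14,0,80),(-19,-28,40),(50,-68,74),(50,-18,50))]).round())
```

```text
[576.98860657  -9.5652043  191.41897572] [ 0.46408797  0.1050258  -0.2477887 ] 47.113377069738135
[[190. 201.]
 [221. 224.]
 [317. 237.]
 [285. 174.]]
```

View pics/p6.png

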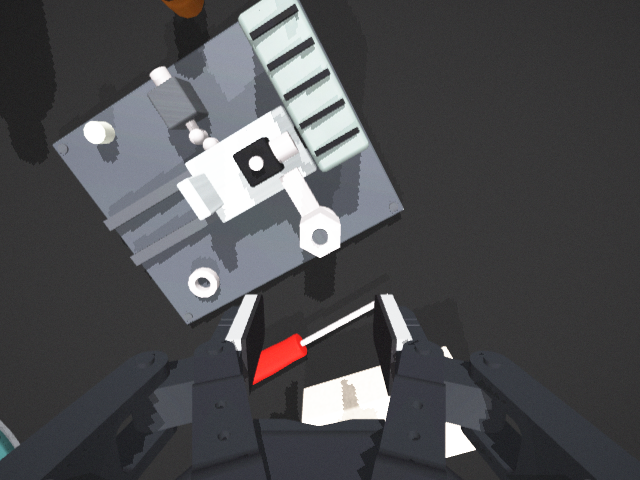

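The arm's end (~287,175) lies over the carriage where the stop position predicts (285,174). The lobe is still past the roller, the bystanders are in place, and the gripper is clear.

```bash
python3 -c "
from plant import workorder
print(workorder.job_done())"
```

```text
the job is handed in; nothing more can be done
None
```

The carriage is home behind the detent, the clamp nut is turned to its stop, nothing loose was seen to move, and the job is handed in; the wrist force peaked at about 110 N (limit 120) because I pushed on after the carriage had reached its stop.

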